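# Push the test-tile rack past the spring gate to the drying fan

### The job

Press the gate's long side paddle down with one fingertip to swing the gate up, and, while that finger keeps the gate open, push the rack of test tiles along the chute with the other finger until the whole rack is past the gate, never letting the gate touch it. Then take the hand away so that the gate falls shut behind the rack. Only push: do not lift or tip the rack, and leave everything else standing where it is.

Things in the scene. Friction and masses are not known exactly. Their poses are not given: they have to be found in the camera images.
- chute: Fixed plywood chute 470 mm long; place and yaw vary. Origin on the table under the middle of the gate line; x is the way the rack travels, y points to the side with the gate's hinge and paddle, z up. Floor top at z = 8 mm, from x = -255 to +215 mm, open at the rear. Two guide rails all along it, inner faces at y = -26 and +26 mm, 6 mm thick, tops at z = 20 mm.
- gate_line (a point): Point on the chute's floor in the middle of the gate line (chute frame 0, 0, 8 mm). The gate's leaf is 8 mm thick, from x = -4 to +4 mm in the chute frame.
- end_stop (a point): Point on the chute's floor at the end stop's face (chute frame 207, 0, 8 mm). The stop is 34 mm high above the floor; behind it stands a white drying fan 130 mm wide, 120 mm high.
- hinge (a point): Point on the gate's hinge axis at the gate line (chute frame 0, 36, 26 mm). The axis runs along the chute's x. Hinge parts stay below z = 31 mm. The gate is one aluminium rocker: leaf on the inner side, paddle on the outer.
- gate (a joint): Opening of the gate in rad: 0 shut, 1.05 fully open (stop). Pressing the paddle straight down anywhere along its length turns it outward and down and raises the leaf by the same angle. A spring (0.12 N m shut, 0.18 open; about 5 N at the finger) shuts it when let go. Above 0.8 the leaf clears the rack, standing between chute y = 15 and 50 mm, up to z = 73 mm.
- leaf_tip (a point): Inner lower tip of the leaf, which bars the chute: 44 mm long from the hinge, 14 mm deep. Shut, it slopes up 15 degrees from the hinge to chute y = -6, z = 37 mm and blocks the rack's end boards.
- paddle_edge (a point): Middle of the free edge of the paddle, a flat plate 60 mm wide from hinge to edge, 4 mm thick, from chute x = -250 to +80 mm. Shut, it rises outward at 60 degrees, edge at y = 66, z = 78 mm; at 1.05 rad it is level, top at z = 28 mm. A fingertip 15 mm thick coming down at y = 66 mm meets the edge, holds the gate at about 0.9 with its tip at z = 33 mm, and can slide along it.
- rack: Loose wooden rack with five upright ceramic tiles fixed in it, about 300 g, in the chute before the gate. 120 mm long (x), base 48 mm wide, 14 mm high; at each end, flush with the base, an end board 28 mm wide (y -14 to +14 mm), 8 mm thick, top 42 mm above the underside. Tiles are lower. Origin: middle of the underside; x is the way of travel.
- rack_rear (a point): Middle of the rack's rear end face, 28 mm above its underside (where to push).
- rack_front (a point): Middle of the rack's front end face, 28 mm above its underside.
- cup: A bystander, loose, not part of the job: terracotta cup, 64 mm across, 65 mm high, on the far side of the chute (-y); origin at the underside's centre.
- jar: A bystander, loose, not part of the job: glass jar with white lid, 60 mm across, 85 mm high, on the far side of the chute; origin at the underside's centre.
- brush: A bystander, loose, not part of the job: a brush lying on the far side of the chute; origin under its middle.
- mug: A bystander, loose, not part of the job: white mug, 76 mm across, 90 mm high; origin at the underside's centre.
- slipjar: A bystander, loose, not part of the job: white plastic jar, 72 mm across, 110 mm high; origin at the underside's centre.
Not all that is in view belongs to the job. What is shaped like the rack but turquoise or yellow is not meant.

How it is judged:
On the way, in this order (a step that is already met when the one before it is completed fails the run):
1. the gate is held open by the fingers while the rack is still short of it (value of joint gate above 0.7 rad and x of rack_front in the frame of chute below -0.006 m and contact force between the fingers and gate above 0.3 N), for 0.1 s.
2. the rack is half-way through with the gate held open by the fingers (value of joint gate above 0.7 rad and x of rack in the frame of chute above 0 m and contact force between the fingers and gate above 0.3 N), for 0.02 s.
3. the rack's rear end is past the gate with the gate still held open (value of joint gate above 0.7 rad and x of rack_rear in the frame of chute above 0.005 m and contact force between the fingers and gate above 0.3 N), for 0.02 s.
At the end, for the whole second after the job is handed in: The rack stands at rest on the chute's floor, flat and along the chute, its rear end at least 5 mm beyond the middle of the gate line, and the gate is shut (below 0.06 rad) behind it (x of rack_rear in the frame of chute above 0.005 m and value of joint gate below 0.06 rad and angle between rack's own z axis and vertical below 0.06 rad and z of rack in the frame of chute between 0.004 and 0.012 m and angle between the x axis of rack and the x axis of chute, either way round below 0.12 rad and linear speed of rack below 0.01 m/s); the robot touches nothing.
It fails at once if the gate touches the rack (more than 1 N) (contact force between gate and rack above 1 N).
It fails at once if the rack is lifted (more than 10 mm) off the chute's floor (z of rack in the frame of chute above 0.018 m).
It fails at once if the rack is tipped (more than 0.2 rad) (angle between rack's own z axis and vertical above 0.2 rad).
It fails at once if a bystander is moved more than 20 mm (distance of any of cup, jar, brush, mug, slipjar from where it was at the start of the episode above 0.02 m).
It also fails if it takes over 48 s, if anything falls off the work surface, if the arm or the gripper's body presses on something with over 40 N, if the wrist force passes 120 N, or if a joint passes its speed limit or range.

### The arm

A 6-joint arm with a two-finger parallel gripper is mounted at the origin on the work surface. World frame = base frame: x ahead of the robot, y to its left, z up, the work surface at z = 0. Lengths are in m, angles in rad, forces in N, time in s.
With the tool pointing down it reaches from about 0.4 to 0.825 m from the base axis. Payload 7 kg.
Tool frame: the origin (TCP) lies at the very end of the fingers, on their centre line; the grasp point (between the pads) lies 19 mm behind it; y points along the fingers, z is the direction in which the jaws open and shut, and the axes are right-handed (so a half turn about y gives the same grasp; the last joint's range is limited). The gripper opens to 88 mm and grips with 3 to 60 N. Pads are 19 mm wide; open, the fingers measure 130 mm over their backs; the gripper's body (78 mm by 193 mm) begins 47 mm behind the grasp point.
Start: joints at [-0.903, 0.359, 0.012, 0, -1.224, -0.288], TCP at [0.25, -0.627, 0.227] pointing down, gripper open.
Joint ranges: [-3.07, 3.07], [-1.43, 2.12], [-1.02, 1.25], [-3.03, 1.67], [-3.05, -0], [-3.03, 3.03]. Speed limits (rad/s): [2.39, 2.39, 3.01, 3.14, 3.14, 3.14].

### API

Orientations are given as [roll, pitch, yaw] about the fixed x, y, z axes, in that order (R = Rz(yaw) Ry(pitch) Rx(roll)).
In Python, from station import get_state, grab_frame, job_done, regions_of gives the robot as it stands.
- The arm moves only by the tool drive_tool, never from a script. Its argument "rows" is a list of rows, each a list of 3 entries, a list of its own where there are three numbers: the shift along the world's x, y, z as a fraction of full scale, then the turn about the world's z as a fraction of full scale, then the opening, from 0 (shut) to 1 (fully open). A call has 1 to 12 rows; each row is the pose to reach, as a shift and turn from the pose commanded when the call began; what a row does not reach only later rows make up. Full scale, the value 1, is 30 cm for a shift and 90 degrees for a turn. A row lasts 1/10 s, in which the tool goes at most 50 mm and 8.59 degrees, less where a joint would pass 70% of its speed; a pose out of reach is approached as far as the arm can. A call with a number of a shift or a turn outside -1 to 1 is refused whole. A call with a gripper value outside its range is refused whole. The fingers move at their own pace and stop on an object; "newtons" is the grip in N (left out, the last holds). Time passes only in rows, so rows that repeat a pose let the fingers close. It gives the time, the measured TCP pose, the force and the opening at its end, in the units of the state.
- get_state(): the state, without advancing time (a new reading comes with each control period).
- grab_frame(name): name is "side" or "top"; returns a dict with "img" (384x512x3 uint8, blue, green, red), "fx", "fy", "cx", "cy" (pixels), "T" (4x4, takes a point from camera to world coordinates). Camera axes: x right, y down, z forward; pixel columns grow to the right and rows downward; lengths in m; the calibration is good to about 2 mm. A picture is of the moment at which its call begins. There is no depth.
- job_done(): hands the job in, once; it reports no verdict.
Trained networks look in a picture, given as the dict that the camera call returned (one of the last four; its "shot" number tells which), for a name from the list of things; names that differ only in an ending like _2 or _b are one class to them, and where a whole thing is asked for, a point or a joint stands for the part that bears it (a point fixed in the world has none). Each returns a list of dicts, best first, with "confidence" (0 to 1); they miss things now and then, are a little off and sometimes report something else, mostly with a low value. They report only what shows in the picture. A call takes as long as a camera call. They do not tell look-alikes from the thing itself.
- regions_of(picture, thing): "pixels" (384x512 bool, what is visible of it) and "box" ([left, top, right, bottom] in pixels, round what is visible of it).
The state is a dict: "t": time; "q": joint angles; "qd": joint speeds; "joint_efforts": joint torques, N m; "eef_pos": TCP position; "ee_rot": TCP orientation; "force": force on the tool from outside, world axes, zero at the start; "moment": the same for the moment, N m; "width": finger opening in m.
Only numpy, scipy, OpenCV 4.12 (cv2) and the standard library are available. Lean on these libraries where they do the work, as an engineer would, in place of code of your own. Each camera call takes 0.05 s, during which the arm holds its last target. There are 200 camera calls.

## Working session

There is one attempt and no reset: what is moved stays moved. The work goes in short steps, Python scripts to look and compute and a tool call to move; the robot and the scene stay as the last step left them, time stands still between calls to the robot, and variables do not carry over. Pictures are saved under pics/ and viewed, about 8 in all and at most 12, crops included, and the job is handed in when it is done.

Besides the shell and the picture viewer there is one more tool, called after "Emit:" as a command line: name --argument value ..., lists and objects as JSON in quotes. drive_tool: Moves the arm, as the interface text tells. Its arguments: {"type":"object","properties":{"rows":{"type":"array"},"newtons":{"type":"number"}},"required":["rows"]}

```bash
mkdir -p pics
cat > h.py <<'E'
import numpy as np,cv2
from station import *
def proj(f,P):
    P=np.atleast_2d(P);T=np.linalg.inv(f["T"]);c=P@T[:3,:3].T+T[:3,3]
    return np.c_[f["fx"]*c[:,0]/c[:,2]+f["cx"],f["fy"]*c[:,1]/c[:,2]+f["cy"]]
def ray(f,uv,z):
    d=f["T"][:3,:3]@np.array([(uv[0]-f["cx"])/f["fx"],(uv[1]-f["cy"])/f["fy"],1]);o=f["T"][:3,3]
    return o+d*(z-o[2])/d[2]
E
python3 - <<'E'
from h import *
fs={n:grab_frame(n) for n in("top","side")}
for n,f in fs.items():
    cv2.imwrite(f"pics/{n}0.png",f["img"]);print(n,f["T"].round(3).tolist(),f["fx"],f["cx"],f["cy"])
    for k in("rack","chute","gate","cup","jar","mug","slipjar","brush"):
        print(k,[(round(r["confidence"],2),np.array(r["box"]).round().tolist()) for r in regions_of(f,k)])
s=get_state();print(s["eef_pos"],s["ee_rot"],s["t"],s["width"],s["force"])
E
```

```text
top [[-0.026, -0.982, 0.19, 0.23], [-1.0, 0.026, -0.001, 0.055], [-0.004, -0.19, -0.982, 1.64], [0.0, 0.0, 0.0, 1.0]] 446.24386046183656 250.10063248825816 186.21285354545793
rack [(0.79, [274.0, 167.0, 307.0, 187.0]), (0.72, [155.0, 147.0, 188.0, 171.0]), (0.7, [362.0, 226.0, 377.0, 261.0]), (0.58, [207.0, 234.0, 228.0, 269.0]), (0.55, [307.0, 223.0, 323.0, 243.0])]
chute [(0.63, [170.0, 157.0, 328.0, 226.0])]
gate [(0.95, [236.0, 173.0, 328.0, 206.0]), (0.43, [259.0, 140.0, 312.0, 154.0])]
cup [(0.69, [229.0, 150.0, 250.0, 166.0])]
jar [(0.76, [212.0, 155.0, 228.0, 178.0]), (0.28, [260.0, 137.0, 311.0, 157.0])]
mug [(0.8, [360.0, 180.0, 384.0, 214.0])]
slipjar [(0.67, [104.0, 206.0, 133.0, 229.0])]
brush [(0.71, [258.0, 138.0, 308.0, 153.0]), (0.57, [170.0, 157.0, 326.0, 222.0]), (0.3, [230.0, 149.0, 248.0, 166.0])]
side [[-0.955, -0.227, 0.193, 0.229], [-0.298, 0.721, -0.626, 0.988], [0.003, -0.655, -0.756, 1.216], [0.0, 0.0, 0.0, 1.0]] 465.96581126629263 257.88860072474625 194.3268373971503
rack [(0.93, [287.0, 243.0, 328.0, 277.0]), (0.9, [307.0, 161.0, 344.0, 180.0]), (0.85, [243.0, 159.0, 259.0, 187.0]), (0.78, [324.0, 130.0, 358.0, 147.0]), (0.76, [161.0, 257.0, 203.0, 290.0]), (0.7, [204.0, 187.0, 222.0, 214.0])]
chute [(0.68, [225.0, 145.0, 270.0, 285.0])]
gate [(0.98, [251.0, 139.0, 271.0, 222.0])]
cup [(0.39, [253.0, 142.0, 273.0, 222.0])]
jar [(0.59, [206.0, 206.0, 228.0, 238.0])]
mug [(0.7, [287.0, 108.0, 317.0, 138.0])]
slipjar [(0.97, [218.0, 321.0, 245.0, 366.0])]
brush [(0.59, [208.0, 154.0, 228.0, 192.0])]
[ 0.25022034 -0.6268672   0.22658483] [-1.57079568e+00 -4.18670563e-06  3.79810908e-01] 0.9 0.08779338641320569 [-0.08798321 -0.62521573 -0.7410717 ]
```

View pics/top0.png

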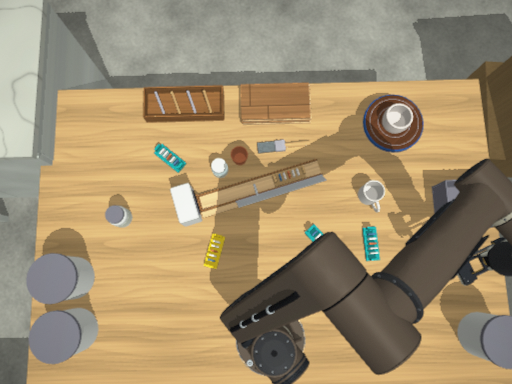

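View pics/side0.png

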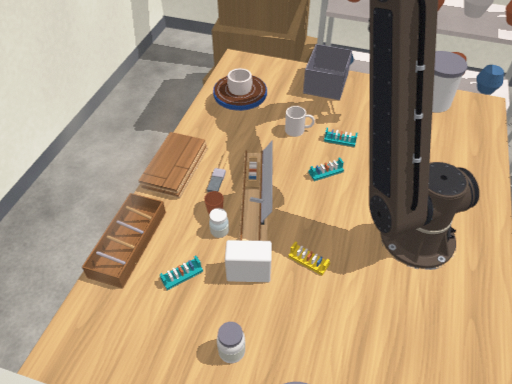

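```bash
cat >> h.py <<'E'
def toW(p,P):
    P=np.atleast_2d(P).astype(float);c,s=np.cos(p[2]),np.sin(p[2])
    return np.c_[p[0]+c*P[:,0]-s*P[:,1],p[1]+s*P[:,0]+c*P[:,1],P[:,2]]
def toC(p,W):
    W=np.atleast_2d(W);c,s=np.cos(p[2]),np.sin(p[2]);d=W[:,:2]-p[:2]
    return np.c_[c*d[:,0]+s*d[:,1],-s*d[:,0]+c*d[:,1],W[:,2]]
def box(x0,x1,y0,y1,z0,z1): return np.array([[x,y,z] for x in(x0,x1) for y in(y0,y1) for z in(z0,z1)])/1000
PAD=np.array([[-250,36,26],[80,36,26],[80,66,78],[-250,66,78]])/1000
LEAF=np.array([[x,y,z] for x in(-4,4) for y,z in((36,26),(-6,37),(-3,51),(36,40))])/1000
E
cat > fit.py <<'E'
from h import *
from scipy.optimize import minimize
def mask(uvs,S=4):
    m=np.zeros((384*S,512*S),np.uint8)
    for uv in uvs: cv2.fillConvexPoly(m,cv2.convexHull(np.round((uv+.5)*S).astype(np.int32)),1)
    return cv2.resize(m.astype(np.float32),(512,384),interpolation=cv2.INTER_AREA)
fs=[grab_frame("top"),grab_frame("side")]
ms=[regions_of(f,"gate")[0]["pixels"].astype(float) for f in fs]
def cost(p):
    c=0
    for f,m in zip(fs,ms):
        a=mask([proj(f,toW(p,PAD)),proj(f,toW(p,LEAF))]);c+=1-np.minimum(a,m).sum()/np.maximum(a,m).sum()
    return c
f=fs[0];a=ray(f,(326,172),.06);b=ray(f,(238,203),.06)
d=b-a;yaw=np.arctan2(d[1],d[0]);o=b-.08*np.array([np.cos(yaw),np.sin(yaw),0])-.05*np.array([-np.sin(yaw),np.cos(yaw),0])
best=None
for dx in(-.02,0,.02):
    r=minimize(cost,[o[0]+dx,o[1],yaw],method="Nelder-Mead",options=dict(initial_simplex=np.array([o[0]+dx,o[1],yaw])+np.array([[0,0,0],[.02,0,0],[0,.02,0],[0,0,.06]])))
    if best is None or r.fun<best.fun: best=r
p=best.x;print(p,np.degrees(p[2]),best.fun);np.save("p.npy",p)
for f,n,(x0,y0,x1,y1),k in((fs[0],"top",(160,135,335,235),4),(fs[1],"side",(195,130,325,290),3)):
    im=cv2.resize(f["img"][y0:y1,x0:x1],None,fx=k,fy=k,interpolation=cv2.INTER_CUBIC)
    def pl(P,c,cl=True):
        cv2.polylines(im,[np.round((proj(f,toW(p,np.array(P)/1000))+.5-[x0,y0])*k).astype(np.int32)],cl,c,1)
    pl(PAD*1000,(0,0,255));pl([[-255,-32,20],[215,-32,20],[215,32,20],[-255,32,20]],(0,255,0));pl([[207,-26,8],[207,26,8]],(255,0,0))
    pl((LEAF*1000)[:4],(255,0,255))
    cv2.imwrite(f"pics/{n}_fit.png",im)
E
python3 fit.py
```

```text
[0.54446926 0.04102214 1.85494308] 106.28040968117239 0.3105592433387079
```

View pics/top_fit.png

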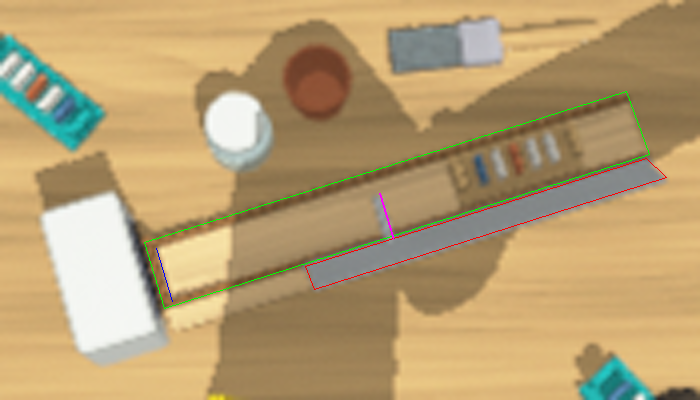

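View pics/side_fit.png

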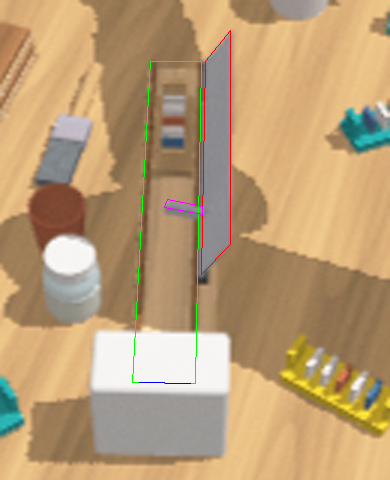

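```bash
cat > plan.py <<'E'
from h import *
import sys
p=np.load("p.npy");f=grab_frame("top")
m=[r for r in regions_of(f,"rack") if abs(r["box"][0]-274)<25]
x0,y0=262,155
im=cv2.resize(f["img"][y0:y0+45,x0:x0+60],None,fx=12,fy=12,interpolation=cv2.INTER_CUBIC)
for x in range(-250,1,10):
    q=np.round((proj(f,toW(p,np.array([[x,-14,50],[x,14,50]])/1000))+.5-[x0,y0])*12).astype(np.int32)
    cv2.polylines(im,[q],False,(0,0,255) if x%50==0 else (0,255,0),1)
    cv2.putText(im,str(x),tuple(map(int,q[1]+[-8,14])),0,.35,(255,255,255))
cv2.imwrite("pics/rack.png",im)
for r in m:
    v,u=np.nonzero(r["pixels"]);c=np.array([toC(p,ray(f,t,.05))[0] for t in zip(u,v)])
    print(r["box"],np.percentile(c[:,0],[0,5,50,95,100]).round(3))
E
python3 plan.py
```

```text
[273.6, 164.4, 307.5, 186.8] [-0.198 -0.189 -0.135 -0.077 -0.069]
```

View pics/rack.png

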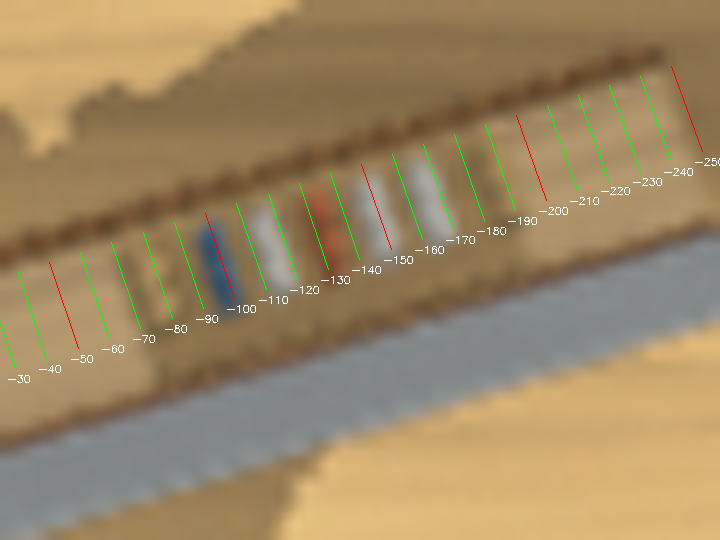

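The wooden rack in the chute, at top pixel (289,175), is the right one. The look-alikes are turquoise at (170,157), (315,232) and (371,243), and yellow at (214,250). The rack spans about x = -72 to -192 mm in the chute frame. I'll work out the moves next.

Run:
```python
from h import *
p=np.load("p.npy");s=get_state();e=s["eef_pos"]
for x,y in((-.22,.0325),(.032,.0325)):
    w=toW(p,[x,y,.13])[0];print(w,(w-e)/.3)
print("turn",(np.degrees(p[2]-s["ee_rot"][2])-0)/90, "unit x",np.cos(p[2])/.3,np.sin(p[2])/.3)
```

```text
[ 0.57494694 -0.17926713  0.13      ] [ 1.08243694  1.49207737 -0.3218618 ]
[0.50430163 0.06262797 0.13      ] [ 0.84695259  2.29839438 -0.3218618 ]
turn 0.9391107771556414 unit x -0.9344617338419494 3.199670667286902
```

Emit:
drive_tool --rows '[[[0.2, 0.2, 0], 0.1, 0.59], [[0.3, 0.3, 0], 0.2, 0.59], [[0.4, 0.45, 0], 0.3, 0.59], [[0.5, 0.55, 0], 0.4, 0.59], [[0.6, 0.65, 0], 0.5, 0.59], [[0.7, 0.75, 0], 0.6, 0.59], [[0.8, 0.85, 0], 0.7, 0.59], [[0.9, 0.95, 0], 0.8, 0.59], [[1, 1, 0], 0.9, 0.59], [[1, 1, 0], 0.939, 0.59], [[1, 1, 0], 0.939, 0.59], [[1, 1, 0], 0.939, 0.59]]'

```text
t: 2.4
eef_pos: [0.5499, -0.3269, 0.2265]
ee_rot: [-1.571, -0.0, 1.851]
force: [0.6, -0.8, 0.8]
width: 0.0515
```

Emit:
drive_tool --rows '[[[0.03, 0.15, 0], 0.002, 0.59], [[0.06, 0.3, 0], 0.002, 0.59], [[0.084, 0.45, 0], 0.002, 0.59], [[0.084, 0.492, -0.1], 0.002, 0.59], [[0.084, 0.492, -0.2], 0.002, 0.59], [[0.084, 0.492, -0.3], 0.002, 0.59], [[0.084, 0.492, -0.3], 0.002, 0.59], [[0.084, 0.492, -0.3], 0.002, 0.59]]'

```text
t: 3.2
eef_pos: [0.5752, -0.1801, 0.1372]
ee_rot: [-1.57, 0.0, 1.855]
force: [0.3, -0.1, -0.1]
width: 0.052
```

```bash
cat > look.py <<'E'
from h import *
import sys
p=np.load("p.npy");s=get_state();print("tcp chute",toC(p,s["eef_pos"])[0].round(4),"yaw err",s["ee_rot"][2]-p[2],s["width"],s["force"],s["t"])
out=[]
for n,(x0,y0,x1,y1) in(("top",(160,130,340,240)),("side",(190,110,330,290))):
    f=grab_frame(n);i=f["img"].copy()[y0:y1,x0:x1]
    out.append(cv2.resize(i,None,fx=(2.6 if n=="top" else 2.3),fy=(2.6 if n=="top" else 2.3),interpolation=cv2.INTER_CUBIC))
h=max(o.shape[0] for o in out)
cv2.imwrite(sys.argv[1],np.hstack([cv2.copyMakeBorder(o,0,h-o.shape[0],0,0,0) for o in out]))
E
python3 look.py pics/l1.png
```

```text
tcp chute [-0.2209  0.0325  0.1372] yaw err 0.0005432560863196656 0.05202445053320972 [ 0.31612169 -0.0798701  -0.12461515] 3.2
```

View pics/l1.png

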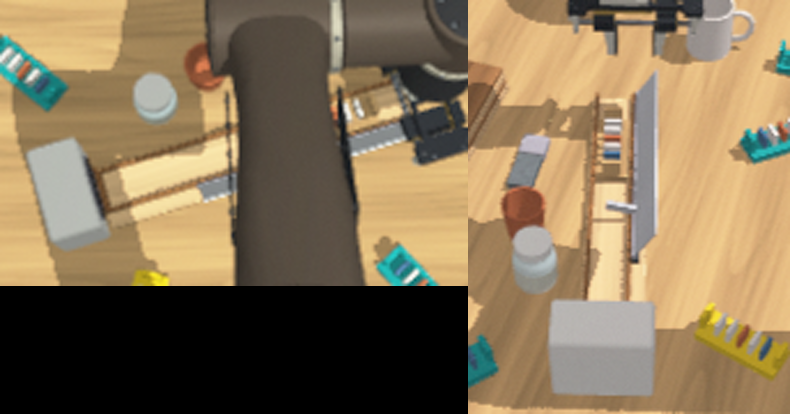

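Side view: the fingers at about (612,40) and (658,40) in the crop straddle the rail and paddle as planned. The mug at (705,30) looks close, so I'll check its clearance.

Run:
```python
from h import *
p=np.load("p.npy");f=grab_frame("side")
for r in regions_of(f,"mug")[:1]:
    b=r["box"];print(b)
    # top rim centre from side frame 0 image and top
    print("side rim",toC(p,ray(f,((287+309)/2,115),.09)))
f=grab_frame("top");print("top rim",toC(p,ray(f,(374,189),.09)))
```

```text
top rim [[-0.39605066  0.15437919  0.09      ]]
```

The mug is well clear, so I'm descending.

Emit:
drive_tool --rows '[[[0, 0, -0.08], 0, 0.59], [[0, 0, -0.15], 0, 0.59], [[0, 0, -0.2], 0, 0.59], [[0, 0, -0.24], 0, 0.59], [[0, 0, -0.28], 0, 0.59], [[0, 0, -0.31], 0, 0.59], [[0, 0, -0.34], 0, 0.59], [[0, 0, -0.348], 0, 0.59], [[0, 0, -0.348], 0, 0.59], [[0, 0, -0.348], 0, 0.59], [[0, 0, -0.348], 0, 0.59]]'

```text
t: 4.55
eef_pos: [0.576, -0.1794, 0.0328]
ee_rot: [-1.572, 0.001, 1.858]
force: [-0.6, -3.1, 5.3]
width: 0.0517
```

```bash
python3 look.py pics/l2.png
```

```text
tcp chute [-0.2204  0.0315  0.0328] yaw err 0.0032229699642440934 0.051717089403092616 [-0.5878339  -3.08444848  5.2710916 ] 4.55
```

View pics/l2.png

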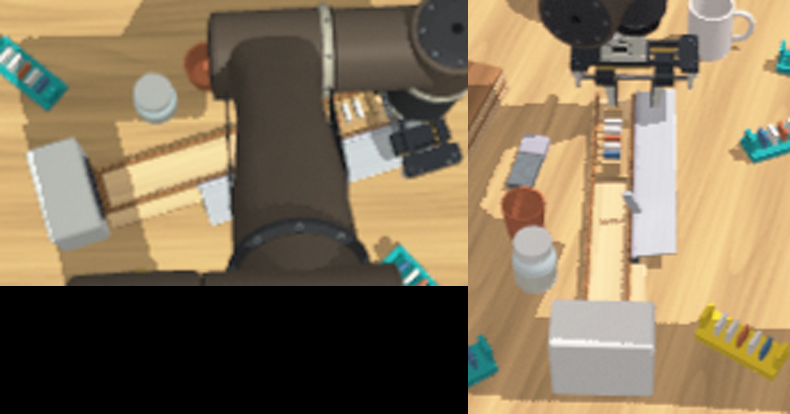

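Side view: the gate is up, with the leaf at about (630,200) and the paddle level. Finger B is behind the rack inside the chute. I'll push slowly now.

Emit:
drive_tool --rows '[[[-0.008, 0.028, 0], 0, 0.59], [[-0.018, 0.06, 0], 0, 0.59], [[-0.028, 0.095, 0], 0, 0.59], [[-0.038, 0.13, 0], 0, 0.59], [[-0.048, 0.165, 0], 0, 0.59], [[-0.058, 0.2, 0], 0, 0.59], [[-0.069, 0.235, 0], 0, 0.59], [[-0.079, 0.27, 0], 0, 0.59], [[-0.089, 0.305, 0], 0, 0.59], [[-0.096, 0.33, 0], 0, 0.59], [[-0.1, 0.342, 0], 0, 0.59], [[-0.1, 0.342, 0], 0, 0.59]]'

```text
t: 5.85
eef_pos: [0.5453, -0.0754, 0.0323]
ee_rot: [-1.571, -0.0, 1.859]
force: [0.5, 2.8, 3.6]
width: 0.0516
```

```bash
python3 look.py pics/l3.png
```

```text
tcp chute [-0.112   0.0319  0.0323] yaw err 0.003907168022300844 0.05163472852820702 [0.50447357 2.83400077 3.57152116] 5.85
```

View pics/l3.png

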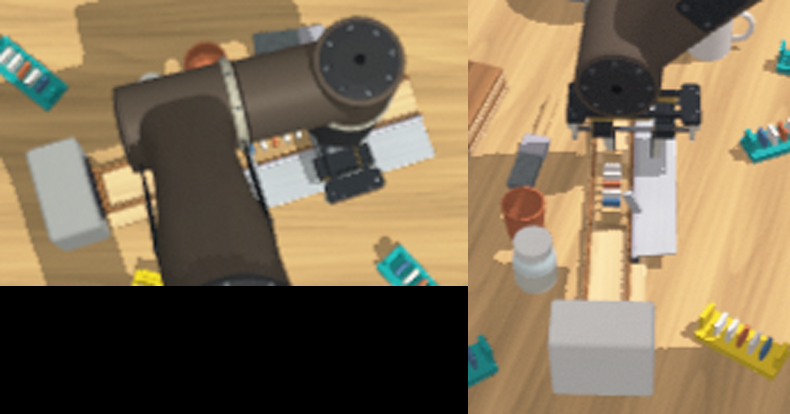

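The rack's front is passing under the raised leaf with clearance, and the rack is tracking the finger. I'll continue.

Emit:
drive_tool --rows '[[[-0.008, 0.028, 0], 0, 0.59], [[-0.018, 0.065, 0], 0, 0.59], [[-0.031, 0.105, 0], 0, 0.59], [[-0.043, 0.148, 0], 0, 0.59], [[-0.056, 0.19, 0], 0, 0.59], [[-0.068, 0.232, 0], 0, 0.59], [[-0.08, 0.275, 0], 0, 0.59], [[-0.093, 0.318, 0], 0, 0.59], [[-0.105, 0.36, 0], 0, 0.59], [[-0.118, 0.402, 0], 0, 0.59], [[-0.129, 0.442, 0], 0, 0.59], [[-0.134, 0.46, 0], 0, 0.59]]'

```text
t: 7.15
eef_pos: [0.5048, 0.0625, 0.0322]
ee_rot: [-1.571, -0.0, 1.859]
force: [1.9, -3.1, 3.6]
width: 0.0518
```

Emit:
drive_tool --rows '[[[-0.003, 0.01, 0], 0, 0.59], [[-0.003, 0.01, 0], 0, 0.59], [[-0.003, 0.01, 0], 0, 0.59]]'

```text
t: 7.45
eef_pos: [0.5043, 0.0647, 0.0321]
ee_rot: [-1.571, -0.001, 1.857]
force: [-1.2, 2.3, 5.0]
width: 0.0517
```

```bash
python3 look.py pics/l4.png
```

```text
tcp chute [0.034  0.0319 0.0321] yaw err 0.002305346708966205 0.051724122039731577 [-1.19068404  2.28571541  5.01290384] 7.45
```

View pics/l4.png

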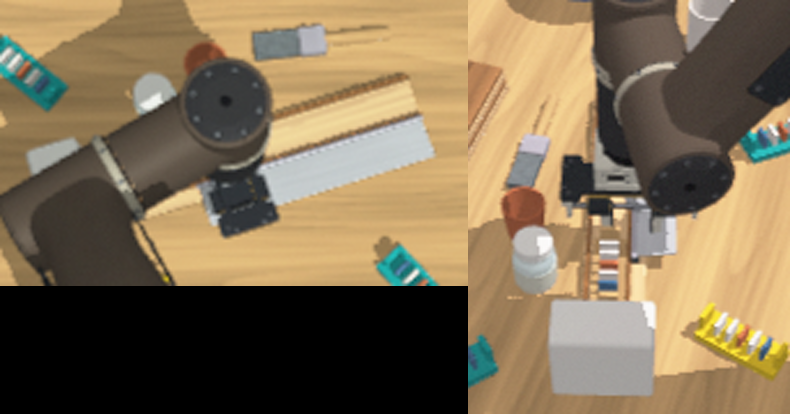

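The rack is through the gate, so I'll back off about 5 mm and lift.

Emit:
drive_tool --rows '[[[0.003, -0.01, 0], 0, 0.59], [[0.005, -0.018, 0], 0, 0.59], [[0.005, -0.018, 0.03], 0, 0.59], [[0.005, -0.018, 0.07], 0, 0.59], [[0.005, -0.018, 0.11], 0, 0.59], [[0.005, -0.018, 0.15], 0, 0.59], [[0.005, -0.018, 0.2], 0, 0.59], [[0.005, -0.018, 0.3], 0, 0.59], [[0.005, -0.018, 0.4], 0, 0.59], [[0.005, -0.018, 0.55], 0, 0.59], [[0.005, -0.018, 0.7], 0, 0.59], [[0.005, -0.018, 0.7], 0, 0.59]]'

```text
t: 8.75
eef_pos: [0.508, 0.0593, 0.2494]
ee_rot: [-1.581, -0.0, 1.859]
force: [0.3, 0.3, -0.6]
width: 0.0516
```

Emit:
drive_tool --rows '[[[0, -0.15, 0], 0, 0.59], [[0, -0.3, 0], 0, 0.59], [[0, -0.45, 0], 0, 0.59], [[0, -0.6, 0], 0, 0.59], [[0, -0.75, 0], 0, 0.59], [[0, -0.9, 0], 0, 0.59], [[0, -1, 0], 0, 0.59], [[0, -1, 0], 0, 0.59], [[0, -1, 0], 0, 0.59]]'

```text
t: 9.65
eef_pos: [0.5047, -0.2415, 0.2422]
ee_rot: [-1.57, -0.001, 1.856]
force: [0.1, 0.5, 0.4]
width: 0.0518
```

```bash
python3 look.py pics/l5.png
```

```text
tcp chute [-0.2601  0.1174  0.2422] yaw err 0.0008993047238969876 0.051829821999003337 [0.14000737 0.53217546 0.4458204 ] 9.65
```

View pics/l5.png

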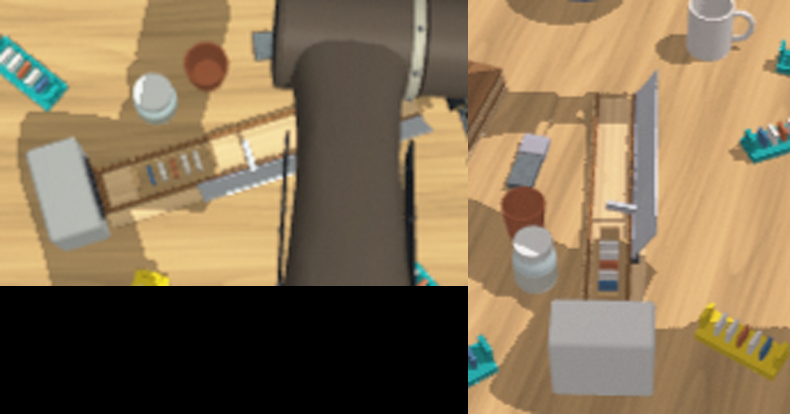

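The gate is shut, with the leaf across the chute at (620,205). The rack sits flat beyond it at (608,260), and the bystanders haven't moved.

```bash
python3 -c "from station import *;print(job_done())"
```

```text
the job is handed in; nothing more can be done
None
```

I carried out the task and handed it in after about 10 s of the 48 s allowed; the hand-in reports no verdict. One finger pressed the paddle down and held the gate open. The other pushed the wooden rack through until its rear end was about 40 mm past the gate line, estimated from the finger position. I then backed off 5 mm and lifted the hand away.

In the last pictures the gate is shut behind the rack, and the rack sits flat and along the chute. The bystanders visible there (cup, jar and mug, with the brush partly hidden) are where they were. The slip jar was outside those pictures and the arm never went near it. The force on the tool was about 0.7 N with the arm clear, so it touches nothing.

No check failed. The gate angle and any light gate-to-rack contact were judged only from the pictures and from the press force of about 3.5 to 5 N; they were not measured directly. The one time I asked the mug detector again, with the arm in view, it found nothing, so I relied on the earlier picture for the mug's position.

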